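# Close the twist-lock tea canister over its inner tin

## Task

On the office table, close the open tea canister: take the one upper shell that is both wide and deep enough to go over the small tin standing in the lower shell, and lower it over the tin until its rim rests fully home on the lower shell, with its two ears passing between the two hooks. Then twist it until both ears are under the hooks, the grip bar in line with the hooks, and let go, leaving the small tin standing inside.

Things in the scene. Friction and masses are not known exactly. Their poses are not given: they have to be found in the camera images.
- deep_shell: Fitting upper shell: aluminium cup, mouth down, loose, 84 mm wide (76 inside), 55 high, 0.2 kg. Origin: centre of its lower rim, z up. On top a wooden grip bar 50 mm along x, 14 thick, 30 tall (55 to 85 above origin). At the rim, ears 5 thick, 18 wide, out to 52 mm on +x and -x. A half turn is the same. Near it, two shells that do not fit: one 84 wide but 20 high, one 60 wide and 55 high.
- lower_shell: Lower shell: aluminium cup, mouth up, fixed to the table, 84 mm wide. Origin: centre of its underside. A steel neck (70 mm wide at the shoulder, 64 at its top 12 mm higher) centres the upper shell with 3 mm play. Two steel hooks 22 mm wide stand on its +x and -x sides: posts 56 to 61 mm from the axis, lips reaching in to 47 mm, 69 to 74 mm above the origin.
- seat (a point): Centre of the lower shell's shoulder, 60 mm above the table, axes as the lower shell's; the upper shell's origin comes to rest here. Ears must be 30 degrees or more off the hooks to come down past the lips; seated, they turn freely under the lips in either direction (4 mm gap above them, no stop, no click). Closed: upper shell's x along this x, either way round.
- inner_tin: Small closed aluminium tin, 52 mm diameter, 90 mm high, standing loose inside the lower shell with up to 5 mm of sideways play; its top is 96 mm above the table. Origin: centre of its underside, 6 mm above the table. It stays where it is.
Things that resemble listed ones, but are neither listed nor needed, are in the scene too. Leave any purple, red or turquoise look-alike of the lower_shell alone.

How it is judged:
By the outcome, as a careful person would: the job done as asked, in the order asked, and still so for the second after the job is handed in, with the robot touching nothing.
It also fails if it takes over 38 s, if anything falls off the work surface, if the arm or the gripper's body presses on something with over 40 N, if the wrist force passes 120 N, or if a joint passes its speed limit or range.

## Robot

A 6-joint arm with a two-finger parallel gripper is mounted at the origin on the work surface. World frame = base frame: x ahead of the robot, y to its left, z up, the work surface at z = 0. Lengths are in m, angles in rad, forces in N, time in s.
With the tool pointing down it reaches from about 0.3 to 0.775 m from the base axis. Payload 14.6 kg.
Tool frame: the origin (TCP) lies between the finger pads; the fingertips stand 17 mm ahead of it and the grasp point (between the pads) lies 2 mm behind it; z points along the fingers, y is the line along which they close (so a half turn about z gives the same grasp; the last joint's range is limited). The gripper opens to 85 mm and grips with 20 to 120 N. Pads are 22 mm wide; open, the fingers measure 114 mm over their backs; the gripper's body (76 mm by 85 mm) begins 54 mm behind the grasp point. The pads swing forward as they close: fully open they stand 13 mm farther back than shut.
Start: joints at [1.115, 0.3, 1.521, -0, 1.321, -0.067], TCP at [0.208, 0.509, 0.212] pointing down, gripper open.
Joint ranges: [-3.03, 3.03], [-0.79, 2.21], [0.23, 2.52], [-1.04, 4.18], [0, 3.07], [-2.55, 2.55]. Speed limits (rad/s): [2.22, 2.22, 2.57, 3.14, 3.14, 3.14].

## Interface

Orientations are given as a rotation vector (axis times angle).
In Python, from cell import arm, viewer, hand_in gives the robot as it stands.
- The arm moves only by the tool carry_out, never from a script. Its argument "motion" is a list of rows, each a list of 7 numbers: the turn, a rotation vector about the tool's x, y, z in units of 6 degrees (1.0 is 6 degrees), then the shift along the tool's x, y, z in m, then the finger opening in m, from 0 to 0.0854. A call has 1 to 10 rows; each row is the pose to reach, as a shift and turn from the pose commanded when the call began, along the tool's axes at that moment; what a row does not reach only later rows make up. A row lasts 1/12 s, in which the tool goes at most 41.7 mm and 7.16 degrees, less where a joint would pass 70% of its speed; a pose out of reach is approached as far as the arm can. A call with a gripper value outside its range is refused whole. The fingers move at their own pace and stop on an object; "squeeze" is the grip in N (left out, the last holds). Time passes only in rows, so rows that repeat a pose let the fingers close. It gives the time, the measured TCP pose, the force, the opening and the grip force at its end, in the units of the state.
- arm.state(): the state, without advancing time (a new reading comes with each control period).
- viewer.snapshot(name): name is "scene" or "top"; returns a dict with "image" (420x560x3 uint8, blue, green, red), "mtx" (3x3 intrinsics, pixels), "R" (3x3) and "t" (3): a world point X has camera coordinates R X + t. Camera axes: x right, y down, z forward; pixel columns grow to the right and rows downward; lengths in m; the calibration is good to about 2 mm. A picture is of the moment at which its call begins. There is no depth.
- hand_in(): hands the job in; it is judged then, once.
The state is a dict: "time_s": time; "joint_pos": joint angles; "dq": joint speeds; "joint_efforts": joint torques, N m; "tool_pos": TCP position; "tcp_rot": TCP orientation; "contact_force": force on the tool from outside, world axes, zero at the start; "torque": the same for the moment, N m; "width": finger opening in m; "grip_force": force on a finger pad.
Only numpy, scipy, OpenCV 4.12 (cv2) and the standard library are available. Lean on these libraries where they do the work, as an engineer would, in place of code of your own. Each camera call takes 0.05 s, during which the arm holds its last target. There are 200 camera calls.

## Working session

There is one attempt and no reset: what is moved stays moved. The work goes in short steps, Python scripts to look and compute and a tool call to move; the robot and the scene stay as the last step left them, time stands still between calls to the robot, and variables do not carry over. Pictures are saved under pics/ and viewed, at most 11 in all, crops included, and the job is handed in when it is done.

Besides the shell and the picture viewer there is one more tool, called after "Emit:" as name(argument=value, ...) on one line, values as JSON. carry_out: Moves the arm, as the interface text tells. Its arguments: {"type":"object","properties":{"motion":{"type":"array"},"squeeze":{"type":"number"}},"required":["motion"]}

```bash
mkdir -p pics; ls
python3 - <<'E'
from cell import arm, viewer
import cv2,pickle,numpy as np
np.set_printoptions(precision=4,suppress=True)
d={n:viewer.snapshot(n) for n in("scene","top")}
pickle.dump(d,open('s0.pkl','wb'))
for n in d:
    cv2.imwrite(f'pics/{n}0.png',d[n]["image"]); print(d[n]["mtx"],d[n]["R"],d[n]["t"])
print(arm.state())
E
```

```text
pics
[[517.1309   0.     286.0996]
 [  0.     517.1309 210.3504]
 [  0.       0.       1.    ]] [[-0.457   0.8895  0.0053]
 [ 0.7399  0.3834 -0.5528]
 [-0.4937 -0.2487 -0.8333]] [ 0.2642 -0.3096  1.1818]
[[403.0792   0.     283.4547]
 [  0.     403.0792 215.462 ]
 [  0.       0.       1.    ]] [[-0.0263 -0.9996  0.0116]
 [-0.9891  0.0243 -0.1456]
 [ 0.1452 -0.0153 -0.9893]] [-0.0434  0.454   0.7825]
{'time_s': 0.1, 'joint_pos': array([ 1.1154,  0.3004,  1.5215, -0.    ,  1.3207, -0.0666]), 'dq': array([ 0.0021, -0.001 , -0.0015, -0.0006,  0.0001,  0.0013]), 'joint_efforts': array([  0.0014, -54.4375, -36.2374,  -0.    ,   0.003 ,  -0.    ]), 'tool_pos': array([0.2084, 0.5087, 0.2119]), 'tcp_rot': array([-0.6068, -3.0821,  0.0016]), 'contact_force': array([ 0.4251, -0.2822, -0.3638]), 'torque': array([ 0.06  , -0.0123,  0.0038]), 'grip_force': 0.0, 'width': 0.08524983701874342}
```

View pics/scene0.png

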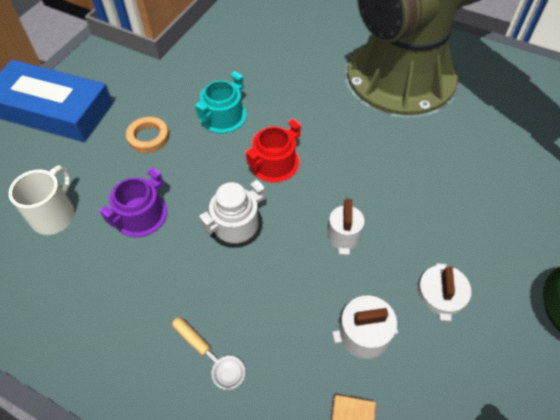

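View pics/top0.png

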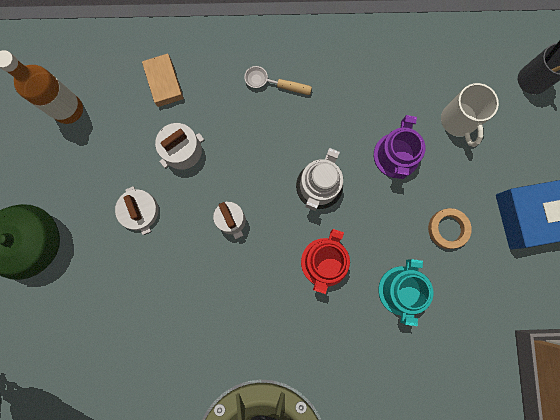

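Scene view: the tall wide shell is at (368,325), with the shallow one at (445,290) and the narrow one at (346,228). The white lower shell and its tin are at (234,212). In the top view the fitting shell is at (178,146) and the lower shell at (322,180).

Run:
```python
import cv2,pickle,numpy as np
d=pickle.load(open('s0.pkl','rb'))
def c(n,u,v,w=35): return cv2.resize(d[n]["image"][v-w:v+w,u-w:u+w],(300,300)[:2] if 0 else (295,295),interpolation=cv2.INTER_CUBIC)
a=np.vstack([np.hstack([c("scene",368,325),c("scene",234,212)]),np.hstack([c("top",178,146),c("top",322,180)])])
cv2.imwrite('pics/crop.png',a)
```

```text
(no output)
```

View pics/crop.png

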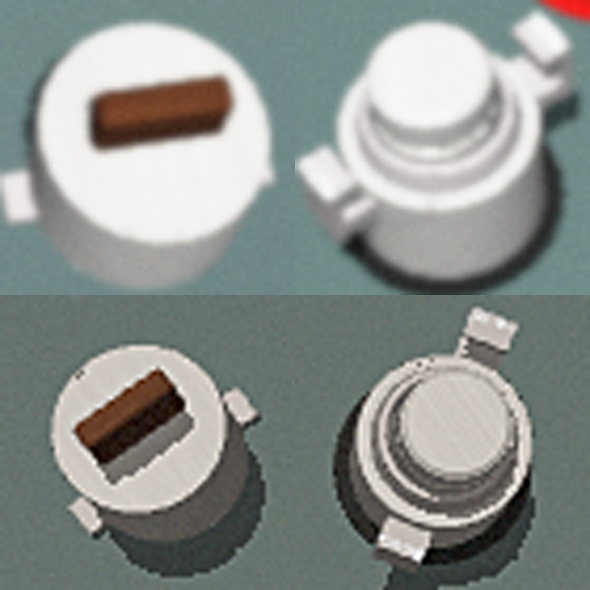

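```bash
cat > h.py <<'E'
import cv2,numpy as np
np.set_printoptions(precision=4,suppress=True)
def ray(s,uv):
    R,t,K=s["R"],s["t"],s["mtx"]
    return -R.T@t, R.T@np.linalg.inv(K)@np.array([*uv,1.])
def plane(s,uv,z):
    o,r=ray(s,uv); return o+r*(z-o[2])/r[2]
def tri(a,ua,b,ub):
    oa,ra=ray(a,ua);ob,rb=ray(b,ub)
    k=np.linalg.lstsq(np.c_[ra,-rb],ob-oa,rcond=None)[0]
    p,q=oa+k[0]*ra,ob+k[1]*rb
    return (p+q)/2,np.linalg.norm(p-q)
def blobs(mask,x0,y0,mn=15):
    out=[]
    n,l,st,ce=cv2.connectedComponentsWithStats(mask.astype(np.uint8),connectivity=4)
    for i in range(1,n):
        if st[i,4]>=mn:
            pts=np.argwhere(l==i)[:,::-1].astype(np.float32)
            c,s,a=cv2.minAreaRect(pts)
            out.append((st[i,4],ce[i]+[x0,y0],np.round(s,1),round(a,1)))
    return out
E
python3 - <<'E'
import pickle
from h import *
d=pickle.load(open('s0.pkl','rb'))
for n,(u,v) in dict(scene=(368,325),top=(178,146)).items():
    w=35; im=d[n]["image"][v-w:v+w,u-w:u+w].astype(int); b,g,r=im[...,0],im[...,1],im[...,2]
    brown=(r-b>25)
    print(n,"cam",ray(d[n],(0,0))[0],"all",blobs(brown,u-w,v-w))
    for T in (80,90,100,110): print(T,[x for x in blobs(brown&(r>T),u-w,v-w)])
for n,pts in dict(scene=[(207,217),(257,186)],top=[(333,152),(313,202)]).items():
    for u,v in pts:
        w=8; g=cv2.cvtColor(d[n]["image"],6)[v-w:v+w+1,u-w:u+w+1]
        print(n,u,v);print(g)
E
```

```text
scene cam [0.9332 0.1776 0.8123] all [(np.int32(393), array([370.9593, 315.7201]), array([13. , 32.4]), 82.4)]
80 [(np.int32(276), array([371.5471, 313.808 ]), array([ 8.9, 31.4]), 82.4)]
90 [(np.int32(258), array([371.6938, 313.5426]), array([ 8.5, 31.1]), 82.6)]
100 [(np.int32(243), array([371.9506, 313.321 ]), array([ 8.4, 31.1]), 83.2)]
110 [(np.int32(214), array([372.1215, 313.1121]), array([ 7.6, 31.1]), 82.6)]
top cam [ 0.3342 -0.0424  0.8407] all [(np.int32(172), array([171.8023, 137.3198]), array([ 7.3, 25.2]), 54.5)]
80 [(np.int32(143), array([171.3007, 137.1189]), array([ 6. , 24.7]), 54.8)]
90 [(np.int32(122), array([171.582 , 136.9016]), array([ 5.6, 23.7]), 55.0)]
100 [(np.int32(98), array([170.6327, 137.6327]), array([ 5.2, 22.6]), 53.1)]
110 []
scene 207 217
[[130 132 135 135 132 130 134 133 133 155 204 235 241 235 218 192 203]
 [130 132 131 131 134 135 141 140 138 157 201 233 241 239 223 190 186]
 [131 129 132 134 140 152 165 168 157 156 191 230 241 240 228 195 179]
 [131 134 142 142 159 186 204 207 186 166 183 224 238 240 232 208 180]
 [135 147 157 175 196 215 228 2
[... 3854 characters left out ...]
152 198 191 190 190 187 191 190 193 196 199 206 123  82  83]
 [ 33  72 255 225 206 189 186 187 193 190 190 189 195 202 108  83  85]
 [ 26  92 207 194 203 219 218 186 186 187 189 190 194 207  64  83  83]
 [ 94 126 187 225 216 223 221 207 218 203 185 188 199 187  76  92  94]
 [106  70  57  62 125 174 218 193 208 233 217 223 206  54   0  13  18]
 [ 94  77  72  75  68  65 103 200 219 209 237 255 190   0  15  17  27]
 [102  84  73  77  75  76  69  63  59 107 232 245  56   2  25  29  23]
 [116 115 117 108  83  78  79  79  79  67  66 121   0  11   9  23  27]
 [104 115 114 113 119  57  71  81  77  78  77  61  64  60  56  71  68]
 [112 114 115 118 121  50  53  56  65  80  76  55  63  61  61  58  62]]
```

Run:
```python
import pickle
from h import *
d=pickle.load(open('s0.pkl','rb')); S,T=d["scene"],d["top"]
p,e=tri(S,(371.9,313.4),T,(171.4,137.1)); print("bar",p,e,plane(T,(171.4,137.1),.085),plane(S,(371.9,313.4),.085))
# bar direction: fit line through bright-brown pixels, both views
for s,(u,v),th in((S,(368,325),95),(T,(178,146),85)):
    w=35; im=s["image"].astype(int)[v-w:v+w,u-w:u+w]; m=(im[...,2]-im[...,0]>25)&(im[...,2]>th)
    n,l,st,_=cv2.connectedComponentsWithStats(m.astype(np.uint8)); i=1+st[1:,4].argmax()
    q=np.array([plane(s,(x+u-w,y+v-w),.085)[:2] for y,x in np.argwhere(l==i)])
    c,sz,a=cv2.minAreaRect((q*1000).astype(np.float32)); print("rect",c,sz,a)
    f=cv2.fitLine((q*1000).astype(np.float32),2,0,.01,.01).ravel(); print("dir deg",np.degrees(np.arctan2(f[1],f[0])),q.mean(0))
g=cv2.cvtColor(T["image"],6); L=[]
for (x0,y0),us in(((325,144),(257.4,186)),((305,194),(207.5,219.2))):
    n,l,st,ce=cv2.connectedComponentsWithStats((g[y0:y0+15,x0:x0+17]>150).astype(np.uint8),connectivity=4)
    i=l[8,8]; uv=ce[i]+[x0,y0]
    L.append(plane(T,uv,.074)); print("lip",st[i],uv,L[-1],tri(S,us,T,uv), plane(S,us,.074))
a,b=L; print("axis",(a+b)/2,"len",np.linalg.norm(a-b),"dir",np.degrees(np.arctan2(*(a-b)[1::-1])))
# ears (rim level) & silhouettes
gs=cv2.cvtColor(S["image"],6)
for nm,s,(u,v),w in(("tinS",S,(234,194),17),("tinT",T,(325,176),19)):
    gg=cv2.cvtColor(s["image"],6)[v-w:v+w,u-w:u+w]
    c=cv2.HoughCircles(cv2.resize(gg,None,fx=4,fy=4,interpolation=2),3,1,40,param1=100,param2=15,minRadius=36,maxRadius=80)
    print(nm,None if c is None else (c[0][:3]/4+[u-w,v-w,0]))
```

```text
bar [0.6058 0.1595 0.0821] 0.0020677636130098493 [0.6045 0.1597 0.085 ] [0.6076 0.1586 0.085 ]
rect (607.63818359375, 158.69314575195312) (13.183673858642578, 47.20647430419922) 34.72777557373047
dir deg -54.155968 [0.6078 0.1584]
rect (604.8872680664062, 159.55496215820312) (11.76272201538086, 48.70951461791992) 36.667152404785156
dir deg -53.66858 [0.6047 0.1597]
lip [ 2  4 13 10 80] [333.0125 152.475 ] [ 0.5698 -0.1552  0.074 ] (array([ 0.5323, -0.1102,  0.1627]), np.float64(0.0654313914754581)) [ 0.4732 -0.1113  0.074 ]
lip [ 2  4 12 10 81] [312.4815 202.4444] [ 0.4708 -0.1111  0.074 ] (array([ 0.509 , -0.1569, -0.0238]), np.float64(0.08380704059267358)) [ 0.573  -0.1526  0.074 ]
axis [ 0.5203 -0.1332  0.074 ] len 0.10839328395381197 dir -24.0476517311055
tinS [[230.375 200.125  18.025]]
tinT [[323.125 177.625  16.225]
 [325.625 167.875   9.625]]
```

```bash
cat >> h.py <<'E'
from scipy.spatial.transform import Rotation as Ro
def rel(st,p,yaw):
    """turn (6 deg units) and shift, tool axes, from state to TCP p, tool x at yaw (deg), pointing down"""
    A=Ro.from_rotvec(st["tcp_rot"])
    c,s=np.cos(np.radians(yaw)),np.sin(np.radians(yaw))
    B=Ro.from_matrix(np.array([[c,s,0],[s,-c,0],[0,0,-1]]))
    return np.degrees((A.inv()*B).as_rotvec())/6, A.inv().apply(np.array(p)-st["tool_pos"])
def yaw(st):
    x=Ro.from_rotvec(st["tcp_rot"]).apply([1,0,0]); return np.degrees(np.arctan2(x[1],x[0]))
E
python3 - <<'E'
import pickle
from h import *
from cell import arm
d=pickle.load(open('s0.pkl','rb')); S,T=d["scene"],d["top"]
print(tri(S,(207.5,219.2),T,(333.01,152.48)),tri(S,(257.4,186),T,(312.48,202.44)))
print("dome",plane(T,(20,240),.1),"bottle",plane(T,(50,95),.1))
st=arm.state(); print(yaw(st))
for p in [(.606,.159,.30),(.606,.159,.14)]: print(rel(st,p,126))
E
```

```text
(array([ 0.5709, -0.1553,  0.0694]), np.float64(0.0013201421402291326)) (array([ 0.4715, -0.1118,  0.0714]), np.float64(0.001078623694717314))
dome [0.4095 0.4286 0.1   ] bottle [0.6889 0.3902 0.1   ]
157.72360370949826
(array([-0.0102,  0.0022,  5.2873]), array([-0.5005, -0.173 , -0.088 ]))
(array([-0.0102,  0.0022,  5.2873]), array([-0.5005, -0.1728,  0.072 ]))
```

Emit:
carry_out(motion=[[0,0,0,0,0,-0.04,0.085],[0,0,0,0,0,-0.08,0.085],[0,0,1,-0.04,-0.014,-0.088,0.085],[0,0,2,-0.08,-0.028,-0.088,0.085],[0,0,3,-0.12,-0.042,-0.088,0.085],[0,0,4,-0.16,-0.055,-0.088,0.085],[0,0,5,-0.2,-0.069,-0.088,0.085],[0,0,5.29,-0.24,-0.083,-0.088,0.07],[0,0,5.29,-0.28,-0.097,-0.088,0.06],[0,0,5.29,-0.32,-0.11,-0.088,0.06]])

```text
time_s: 0.93
tool_pos: [0.4596, 0.2878, 0.3003]
tcp_rot: [-1.427, -2.799, 0.0]
contact_force: [0.5, 0.3, 0.5]
width: 0.0598
grip_force: 0.0
```

Run:
```python
from h import *
from cell import arm
st=arm.state(); print(yaw(st),st["tool_pos"],st["time_s"])
for p in [(.606,.159,.30),(.606,.159,.12)]: print(rel(st,p,126))
```

```text
125.969701754985 [0.4596 0.2878 0.3003] 0.9333
(array([-0.0027, -0.0006, -0.005 ]), array([-0.1902,  0.0428,  0.0003]))
(array([-0.0027, -0.0006, -0.005 ]), array([-0.1903,  0.0429,  0.1803]))
```

Emit:
carry_out(motion=[[0,0,0,-0.04,0.009,0,0.06],[0,0,0,-0.08,0.018,0.02,0.06],[0,0,0,-0.12,0.027,0.05,0.06],[0,0,0,-0.155,0.035,0.08,0.06],[0,0,0,-0.175,0.04,0.11,0.06],[0,0,0,-0.187,0.042,0.14,0.06],[0,0,0,-0.187,0.042,0.16,0.06],[0,0,0,-0.187,0.042,0.165,0.06],[0,0,0,-0.187,0.042,0.165,0.06]])

```text
time_s: 1.68
tool_pos: [0.6016, 0.1629, 0.1339]
tcp_rot: [-1.426, -2.796, 0.003]
contact_force: [0.7, 0.4, 1.0]
width: 0.0602
grip_force: 0.0
```

Run:
```python
from h import *
from cell import arm,viewer
st=arm.state(); print(yaw(st),st["tool_pos"],st["time_s"])
for p in [(.606,.159,.077)]: print(rel(st,p,126))
a=[viewer.snapshot(n) for n in("scene","top")]
cv2.imwrite('pics/a1.png',np.hstack([cv2.resize(a[0]["image"][230:380,290:440],(400,400),interpolation=2),cv2.resize(a[1]["image"][70:220,100:250],(400,400),interpolation=2)]))
```

```text
125.9706522487427 [0.6016 0.1629 0.1339] 1.6833
(array([-0.0288, -0.0136, -0.0049]), array([-0.0058,  0.0014,  0.0569]))
```

View pics/a1.png

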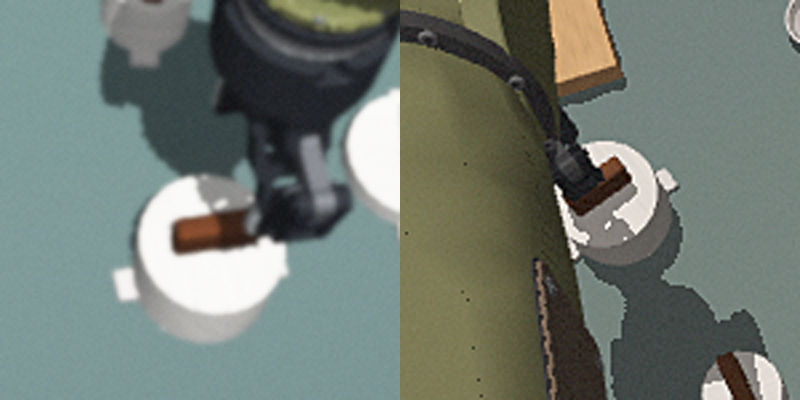

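The gripper stands above the bar (scene crop around (210,235)) and the fingers straddle it; the arm is still settling. I'll descend part way, then re-check.

Emit:
carry_out(motion=[[0,0,0,-0.001,0,0.01,0.06],[0,0,0,-0.001,0,0.02,0.06],[0,0,0,-0.001,0,0.025,0.06],[0,0,0,-0.001,0,0.025,0.06]])

```text
time_s: 2.12
tool_pos: [0.6023, 0.1622, 0.109]
tcp_rot: [-1.426, -2.798, 0.002]
contact_force: [0.3, 0.2, 0.3]
width: 0.0598
grip_force: 0.0
```

Run:
```python
from h import *
from cell import arm
st=arm.state(); print(yaw(st),st["tool_pos"],st["dq"])
print(rel(st,(.606,.159,.077),126))
```

```text
125.99636655824577 [0.6023 0.1622 0.109 ] [-0.0023 -0.012  -0.0201  0.0018  0.0196 -0.001 ]
(array([-0.0175, -0.008 , -0.0006]), array([-0.0048,  0.0012,  0.032 ]))
```

Emit:
carry_out(motion=[[0,0,0,-0.003,0.001,0.012,0.06],[0,0,0,-0.005,0.001,0.024,0.06],[0,0,0,-0.005,0.001,0.031,0.06],[0,0,0,-0.005,0.001,0.031,0.05],[0,0,0,-0.005,0.001,0.031,0.03],[0,0,0,-0.005,0.001,0.031,0.02],[0,0,0,-0.005,0.001,0.031,0.005],[0,0,0,-0.005,0.001,0.031,0.005],[0,0,0,-0.005,0.001,0.031,0.005],[0,0,0,-0.005,0.001,0.031,0.005]], squeeze=50)

```text
time_s: 2.95
tool_pos: [0.6068, 0.1587, 0.0796]
tcp_rot: [1.426, 2.799, 0.0]
contact_force: [0.6, -0.2, -0.1]
width: 0.0048
grip_force: 0.0
```

Run:
```python
from h import *
from cell import arm
st=arm.state(); print(yaw(st),st["tool_pos"],st["time_s"])
print(rel(st,(.606,.159,.20),106.5),rel(st,(.5215,-.133,.21),106.5))
```

```text
125.987009020539 [0.6068 0.1587 0.0796] 2.95
(array([0.0033, 0.0009, 3.2478]), array([ 0.0006, -0.0004, -0.1204])) (array([0.0033, 0.0009, 3.2478]), array([-0.186 , -0.2404, -0.1304]))
```

Run:
```python
from h import *
from cell import arm,viewer
a=[viewer.snapshot(n) for n in("scene","top")]
cv2.imwrite('pics/a2.png',np.hstack([cv2.resize(a[0]["image"][230:380,290:440],(400,400),interpolation=2),cv2.resize(a[1]["image"][70:220,100:250],(400,400),interpolation=2)]))
```

```text
(no output)
```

View pics/a2.png

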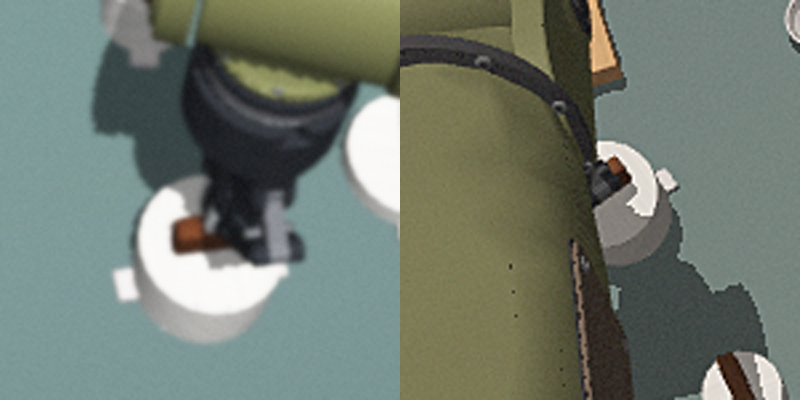

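The gripper has closed to 5 mm with no force, so it missed the bar. I'll overlay the reported TCP and tool axes on both views to see why.

```bash
cat >> h.py <<'E'
def proj(s,X):
    c=s["R"]@np.array(X)+s["t"]; q=s["mtx"]@c; return q[:2]/q[2]
def over(s,st,c,w,f):
    im=cv2.resize(s["image"][c[1]-w:c[1]+w,c[0]-w:c[0]+w],(f,f),interpolation=2); k=f/(2*w)
    A=Ro.from_rotvec(st["tcp_rot"]); 
    P=lambda v:tuple(int(x) for x in np.round((proj(s,st["tool_pos"]+A.apply(v))-[c[0]-w,c[1]-w]+.5)*k))
    for v,col in(((.03,0,0),(0,0,255)),((0,.03,0),(0,255,0)),((0,0,.017),(255,0,0))): cv2.line(im,P((0,0,0)),P(v),col,1)
    return im
E
python3 - <<'E'
from h import *
from cell import arm,viewer
st=arm.state()
a=[viewer.snapshot(n) for n in("scene","top")]
print(proj(a[0],st["tool_pos"]),proj(a[1],st["tool_pos"]),st["joint_pos"])
cv2.imwrite('pics/a3.png',np.hstack([over(a[0],st,(375,310),28,400),over(a[1],st,(178,140),28,400)]))
E
```

```text
[371.6555 314.3993] [172.6481 136.9132] [ 0.1974  0.5986  1.4142 -0.      1.1285 -0.4306]
```

View pics/a3.png

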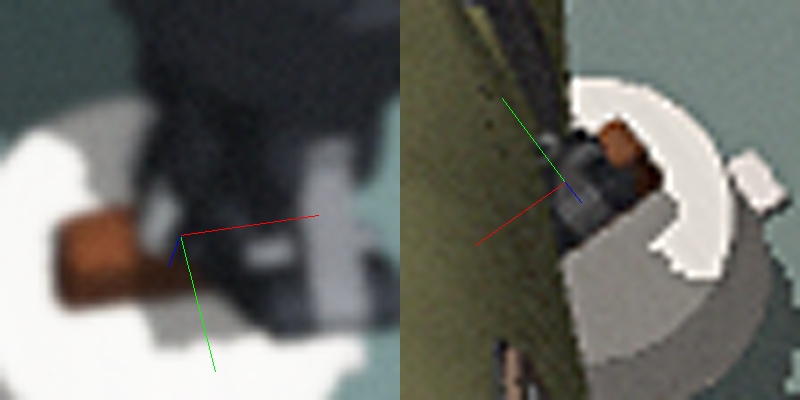

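Emit:
carry_out(motion=[[0,0,0,0,0,-0.03,0.005],[0,0,0,0,0,-0.06,0.03],[0,0,0,0,0,-0.09,0.06],[0,0,0,0,0,-0.1,0.08],[0,0,0,0,0,-0.1,0.08],[0,0,0,0,0,-0.1,0.08]])

```text
time_s: 3.65
tool_pos: [0.6066, 0.1587, 0.179]
tcp_rot: [1.427, 2.799, 0.0]
contact_force: [-0.6, -1.2, -0.6]
width: 0.0654
grip_force: 0.0
```

Run:
```python
from h import *
from cell import arm,viewer
st=arm.state()
a=[viewer.snapshot(n) for n in("scene","top")]
import pickle; pickle.dump((st,a),open('s1.pkl','wb'))
cv2.imwrite('pics/a4.png',np.hstack([over(a[0],st,(385,290),60,480),over(a[1],st,(170,120),60,320).copy() if 0 else cv2.copyMakeBorder(over(a[1],st,(170,120),60,320),0,160,0,0,0)]))
```

```text
(no output)
```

View pics/a4.png

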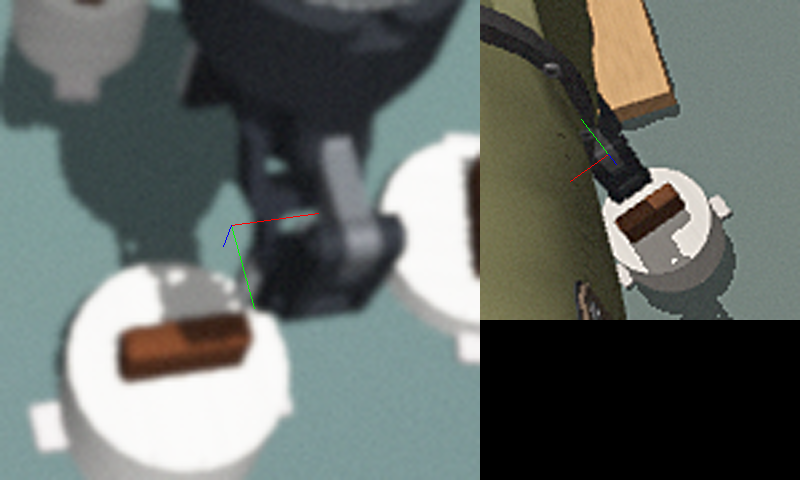

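The reported TCP doesn't match the fingers: in the scene view the near finger sits about 50–70 px right of and above where it should be, at crop (315,270). I'll measure the real offset with the gripper closed, in a spot both cameras can see.

Emit:
carry_out(motion=[[0,0,0,-0.015,-0.037,0,0],[0,0,0,-0.03,-0.075,0,0],[0,0,0,-0.045,-0.112,0,0],[0,0,0,-0.06,-0.15,0,0],[0,0,0,-0.06,-0.15,0,0],[0,0,0,-0.06,-0.15,0,0]])

```text
time_s: 4.25
tool_pos: [0.5197, 0.0207, 0.1786]
tcp_rot: [-1.43, -2.796, 0.001]
contact_force: [0.4, 1.0, -0.2]
width: 0.0069
grip_force: 0.0
```

Run:
```python
from h import *
from cell import arm,viewer
st=arm.state()
a=[viewer.snapshot(n) for n in("scene","top")]
import pickle; pickle.dump((st,a),open('s2.pkl','wb'))
cs=[tuple(int(x) for x in proj(s,st["tool_pos"])) for s in a]; print(cs,st["tool_pos"],st["width"],yaw(st))
cv2.imwrite('pics/a5.png',np.hstack([over(s,st,c,40,400) for s,c in zip(a,cs)]))
```

```text
[(316, 199), (238, 164)] [0.5197 0.0207 0.1786] 0.006921744957878623 125.83363912043781
```

View pics/a5.png

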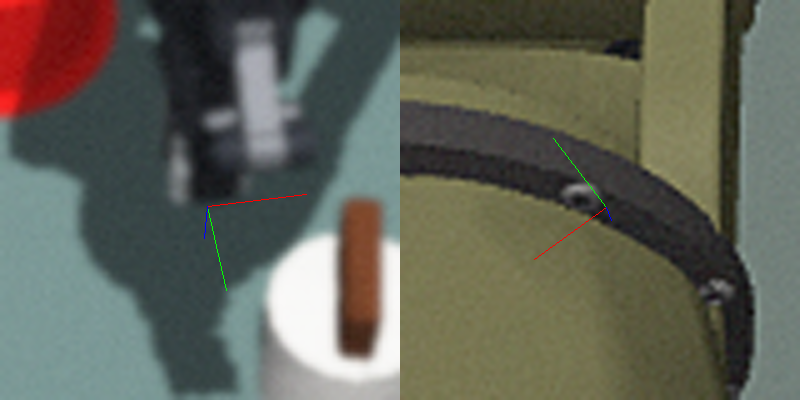

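Emit:
carry_out(motion=[[0,0,-1.1,0,0,0,0.04],[0,0,-2.2,0,0,0,0.04],[0,0,-3.3,0,0,0,0.04],[0,0,-4.4,0,0,0,0.04],[0,0,-5.5,0,0,0,0.04],[0,0,-6.6,0,0,0,0.04],[0,0,-7.7,0,0,0,0.04],[0,0,-8.8,0,0,0,0.04],[0,0,-9.9,0,0,0,0.04],[0,0,-11,0,0,0,0.04]])

```text
time_s: 5.18
tool_pos: [0.5209, 0.0231, 0.1786]
tcp_rot: [0.339, -3.122, -0.0]
contact_force: [0.9, -0.1, -0.6]
width: 0.0402
grip_force: 0.0
```

Emit:
carry_out(motion=[[0,0,-1.1,0,0,0,0.04],[0,0,-2.2,0,0,0,0.04],[0,0,-2.5,0,0,0,0.04],[0,0,-2.5,0,0,0,0.04]])

```text
time_s: 5.52
tool_pos: [0.5209, 0.0231, 0.1787]
tcp_rot: [0.738, -3.053, -0.001]
contact_force: [-0.5, -0.3, -0.2]
width: 0.0403
grip_force: 0.0
```

Run:
```python
from h import *
from cell import arm,viewer
st=arm.state()
a=viewer.snapshot("scene")
import pickle; pickle.dump((st,a),open('s3.pkl','wb'))
c=tuple(int(x) for x in proj(a,st["tool_pos"])); print(c,st["tool_pos"],st["width"],yaw(st),st["joint_pos"])
cv2.imwrite('pics/a6.png',over(a,st,(c[0],c[1]-15),50,600))
```

```text
(318, 200) [0.5209 0.0231 0.1787] 0.04029080895463614 -152.83599459730337 [-0.026   0.2677  1.6435  0.0001  1.2315 -2.071 ]
```

View pics/a6.png

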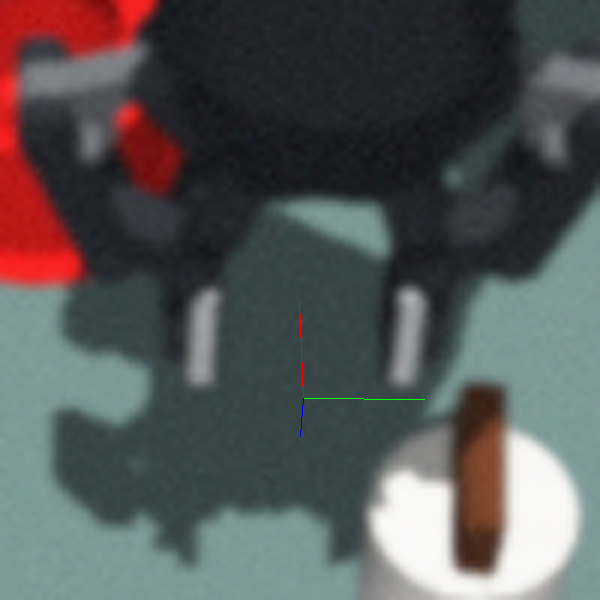

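This view settles it. The fingers are centred on the tool axis: inner pad edges are at x = 218 and 392, midpoint 305, against the TCP at 304. The pad tips end at row 387, where about 465 was expected. So the real fingertips stand about 34 mm higher than the stated geometry, and the first close passed above the bar. I'll go back and grasp lower.

Run:
```python
from h import *
from cell import arm
print(rel(arm.state(),(.606,.159,.13),126))
```

```text
(array([-0.002 , -0.0102, 13.5003]), array([-0.1377,  0.0826,  0.0486]))
```

Emit:
carry_out(motion=[[0,0,1.15,-0.02,0.012,0,0.05],[0,0,2.3,-0.04,0.024,0,0.05],[0,0,3.45,-0.06,0.036,0,0.05],[0,0,4.6,-0.08,0.048,0,0.05],[0,0,5.75,-0.1,0.06,0,0.05],[0,0,6.9,-0.12,0.072,0,0.05],[0,0,8.05,-0.138,0.083,0,0.05],[0,0,9.2,-0.138,0.083,0.01,0.05],[0,0,10.35,-0.138,0.083,0.02,0.05],[0,0,11.5,-0.138,0.083,0.03,0.05]])

```text
time_s: 6.4
tool_pos: [0.6059, 0.1597, 0.1482]
tcp_rot: [-1.136, -2.928, 0.001]
contact_force: [0.9, -0.3, 0.7]
width: 0.0501
grip_force: 0.0
```

Run:
```python
from h import *
from cell import arm
print(rel(arm.state(),(.606,.159,.05),126))
```

```text
(array([-0.0069, -0.0041,  1.9343]), array([-0.0006, -0.0003,  0.0982]))
```

Emit:
carry_out(motion=[[0,0,1.1,0,0,0.015,0.05],[0,0,1.98,0,0,0.03,0.05],[0,0,1.98,0,0,0.05,0.05],[0,0,1.98,0,0,0.07,0.05],[0,0,1.98,0,0,0.085,0.05],[0,0,1.98,0,0,0.094,0.05],[0,0,1.98,0,0,0.098,0.05],[0,0,1.98,0,0,0.098,0.05]])

```text
time_s: 7.07
tool_pos: [0.6056, 0.1588, 0.0506]
tcp_rot: [-1.424, -2.799, 0.001]
contact_force: [0.2, -0.0, -0.2]
width: 0.0499
grip_force: 0.0
```

Emit:
carry_out(motion=[[0,0,0,0,0,0,0.03],[0,0,0,0,0,0,0.02],[0,0,0,0,0,0,0.005],[0,0,0,0,0,0,0.005],[0,0,0,0,0,0,0.005],[0,0,0,0,0,0,0.005]], squeeze=50)

```text
time_s: 7.57
tool_pos: [0.6062, 0.1586, 0.0521]
tcp_rot: [1.423, 2.8, 0.001]
contact_force: [-2.5, -1.4, 6.4]
width: 0.0129
grip_force: 54.3
```

Run:
```python
from h import *
from cell import arm
st=arm.state(); print(st["tool_pos"],yaw(st),st["width"],st["grip_force"],st["contact_force"])
```

```text
[0.6062 0.1586 0.0521] 126.1005019124065 0.012857601356002776 54.26822125911713 [-2.4701 -1.3588  6.4439]
```

Gripped the bar at 13 mm opening, 54 N, with the tips just touching the lid. Lifting.

Emit:
carry_out(motion=[[0,0,0,0,0,-0.005,0.005],[0,0,0,0,0,-0.015,0.005],[0,0,0,0,0,-0.04,0.005],[0,0,0,0,0,-0.07,0.005],[0,0,0,0,0,-0.1,0.005],[0,0,0,0,0,-0.12,0.005],[0,0,0,0,0,-0.135,0.005],[0,0,0,0,0,-0.135,0.005],[0,0,0,0,0,-0.135,0.005]], squeeze=70)

```text
time_s: 8.32
tool_pos: [0.6059, 0.1586, 0.1868]
tcp_rot: [1.423, 2.8, 0.001]
contact_force: [0.2, 0.2, -3.1]
width: 0.012
grip_force: 71.8
```

Run:
```python
from h import *
from cell import arm
st=arm.state(); print(st["tool_pos"],yaw(st),st["width"],st["grip_force"],st["contact_force"])
print(rel(st,(.5217,-.1331,.185),106.5))
```

```text
[0.6059 0.1586 0.1868] 126.10580350048996 0.012029588881726816 71.77427530288696 [ 0.177   0.1918 -3.1106]
(array([0.0099, 0.0026, 3.2676]), array([-0.1861, -0.24  ,  0.0017]))
```

Emit:
carry_out(motion=[[0,0,0.4,-0.015,-0.02,0,0.005],[0,0,0.8,-0.036,-0.046,0,0.005],[0,0,1.2,-0.057,-0.074,0,0.005],[0,0,1.6,-0.079,-0.102,0,0.005],[0,0,2,-0.101,-0.13,0,0.005],[0,0,2.4,-0.123,-0.158,0,0.005],[0,0,2.8,-0.145,-0.186,0,0.005],[0,0,3.1,-0.165,-0.212,0,0.005],[0,0,3.27,-0.178,-0.23,0,0.005],[0,0,3.27,-0.186,-0.24,0,0.005]])

```text
time_s: 9.15
tool_pos: [0.5202, -0.1352, 0.185]
tcp_rot: [-1.882, -2.512, 0.002]
contact_force: [-0.3, 0.2, -1.8]
width: 0.0121
grip_force: 71.7
```

Emit:
carry_out(motion=[[0,0,0,0,0,0,0.005],[0,0,0,0,0,0,0.005],[0,0,0,0,0,0,0.005]])

```text
time_s: 9.4
tool_pos: [0.5217, -0.1321, 0.1858]
tcp_rot: [-1.878, -2.517, 0.0]
contact_force: [0.2, 0.3, -3.0]
width: 0.0118
grip_force: 71.7
```

Run:
```python
from h import *
from cell import arm,viewer
st=arm.state(); print(st["tool_pos"],yaw(st),st["width"],st["grip_force"],st["contact_force"])
print(rel(st,(.5217,-.1331,.114),106.5))
a=[viewer.snapshot(n) for n in("scene","top")]
import pickle; pickle.dump((st,a),open('s4.pkl','wb'))
s=a[0]; c=(238,190); w=50
cv2.imwrite('pics/b1.png',np.hstack([cv2.resize(x["image"][c[1]-w:c[1]+w,c[0]-w:c[0]+w],(400,400),interpolation=2) for x,c in((a[0],(238,185)),(a[1],(325,165)))]))
```

```text
[ 0.5217 -0.1321  0.1858] 106.55459495046897 0.011824930020921425 71.71587467193604 [ 0.2264  0.2695 -3.0138]
(array([-0.0058, -0.0066,  0.0091]), array([-0.001 , -0.0003,  0.0718]))
```

View pics/b1.png

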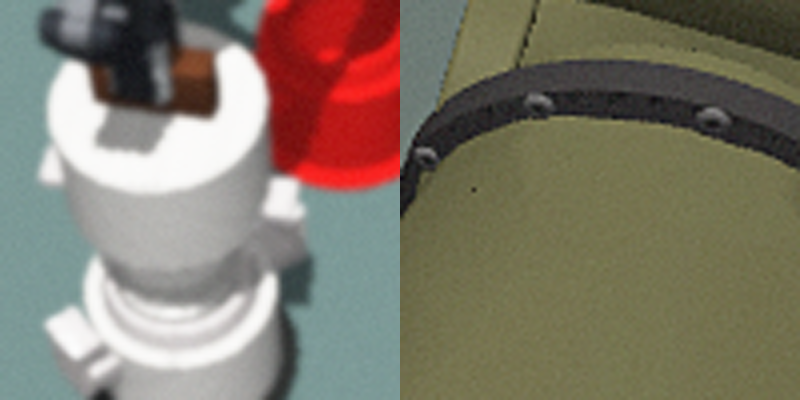

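The shell hangs centred over the tin: its centre column 159 against the shoulder's 181 matches the perspective shift, and the ears are well off the hooks. Lowering.

Emit:
carry_out(motion=[[0,0,0,0,0,0.01,0.005],[0,0,0,-0.001,0,0.02,0.005],[0,0,0,-0.001,0,0.03,0.005],[0,0,0,-0.001,0,0.04,0.005],[0,0,0,-0.001,0,0.05,0.005],[0,0,0,-0.001,0,0.055,0.005],[0,0,0,-0.001,0,0.058,0.005],[0,0,0,-0.001,0,0.058,0.005]])

```text
time_s: 10.17
tool_pos: [0.5217, -0.134, 0.1277]
tcp_rot: [-1.88, -2.516, 0.0]
contact_force: [0.4, -0.2, -2.9]
width: 0.0121
grip_force: 71.7
```

Run:
```python
from h import *
from cell import arm
st=arm.state(); print(st["tool_pos"],yaw(st),st["width"],st["contact_force"],st["torque"])
```

```text
[ 0.5217 -0.134   0.1277] 106.47942745867311 0.012096426128829442 [ 0.4    -0.2186 -2.8968] [0.019  0.0027 0.0053]
```

Emit:
carry_out(motion=[[0,0,0,0,0,0.003,0.005],[0,0,0,0,0,0.006,0.005],[0,0,0,0,0,0.009,0.005],[0,0,0,0,0,0.012,0.005],[0,0,0,0,0,0.013,0.005],[0,0,0,0,0,0.013,0.005]])

```text
time_s: 10.67
tool_pos: [0.5217, -0.134, 0.1151]
tcp_rot: [-1.88, -2.517, 0.0]
contact_force: [0.2, -0.2, -1.7]
width: 0.0119
grip_force: 71.7
```

Emit:
carry_out(motion=[[0,0,0,0,0,0.001,0.005],[0,0,0,0,0,0.002,0.005],[0,0,0,0,0,0.0025,0.005],[0,0,0,0,0,0.0025,0.005]])

```text
time_s: 11.0
tool_pos: [0.5218, -0.1341, 0.1128]
tcp_rot: [-1.88, -2.517, 0.0]
contact_force: [0.2, -0.2, -2.5]
width: 0.0119
grip_force: 71.7
```

Emit:
carry_out(motion=[[0,0,0,0,0,0.0005,0.005],[0,0,0,0,0,0.001,0.005],[0,0,0,0,0,0.0015,0.005],[0,0,0,0,0,0.0015,0.005]])

```text
time_s: 11.33
tool_pos: [0.522, -0.1343, 0.1123]
tcp_rot: [1.88, 2.516, -0.0]
contact_force: [-5.6, 0.9, 7.8]
width: 0.012
grip_force: 73.1
```

Contact at TCP z 0.1123, against 0.1121 expected for fully seated. Now the twist.

Emit:
carry_out(motion=[[0,0,-0.2,-0.0005,0,-0.0005,0.005],[0,0,-0.6,-0.0005,0,-0.0005,0.005],[0,0,-1,-0.0005,0,-0.0005,0.005],[0,0,-1.4,-0.0005,0,-0.0005,0.005],[0,0,-1.8,-0.0005,0,-0.0005,0.005],[0,0,-2.2,-0.0005,0,-0.0005,0.005],[0,0,-2.6,-0.0005,0,-0.0005,0.005],[0,0,-3,-0.0005,0,-0.0005,0.005]])

```text
time_s: 12.0
tool_pos: [0.5225, -0.1348, 0.1122]
tcp_rot: [1.459, 2.781, 0.001]
contact_force: [2.1, -0.3, 0.5]
width: 0.0118
grip_force: 72.0
```

Run:
```python
from h import *
from cell import arm
st=arm.state(); print(st["tool_pos"],yaw(st),st["contact_force"],st["torque"])
print(rel(st,(.5217,-.1341,.112),156.7))
```

```text
[ 0.5225 -0.1348  0.1122] 124.63116369528225 [ 2.0764 -0.3294  0.4659] [-0.0523 -0.3669 -0.0525]
(array([ 0.0061,  0.0138, -5.3448]), array([ 0.001 , -0.0003,  0.0002]))
```

Turning freely. Continuing to alignment.

Emit:
carry_out(motion=[[0,0,-0.55,0,0,0,0.005],[0,0,-1.1,0,0,0,0.005],[0,0,-1.65,0,0,0,0.005],[0,0,-2.2,0,0,0,0.005],[0,0,-2.75,0,0,0,0.005],[0,0,-3.3,0,0,0,0.005],[0,0,-3.85,0,0,0,0.005],[0,0,-4.4,0,0,0,0.005],[0,0,-4.95,0,0,0,0.005],[0,0,-5.36,0,0,0,0.005]])

```text
time_s: 12.83
tool_pos: [0.5226, -0.1346, 0.1122]
tcp_rot: [0.63, 3.076, 0.0]
contact_force: [1.7, 0.9, -0.5]
width: 0.0122
grip_force: 72.1
```

Emit:
carry_out(motion=[[0,0,0,0,0,0,0.005],[0,0,0,0,0,0,0.005]])

```text
time_s: 13.0
tool_pos: [0.5223, -0.1346, 0.1122]
tcp_rot: [0.637, 3.075, -0.0]
contact_force: [0.5, -1.0, 1.8]
width: 0.0119
grip_force: 72.3
```

Run:
```python
from h import *
from cell import arm
st=arm.state(); print(st["tool_pos"],yaw(st),st["contact_force"],st["torque"])
```

```text
[ 0.5223 -0.1346  0.1122] 156.5844995246938 [ 0.5309 -0.9569  1.8474] [ 0.107  -0.2915 -0.0162]
```

Emit:
carry_out(motion=[[0,0,0,0,0,0,0.02],[0,0,0,0,0,0,0.03],[0,0,0,0,0,0,0.04],[0,0,0,0,0,0,0.045],[0,0,0,0,0,-0.01,0.045],[0,0,0,0,0,-0.03,0.045],[0,0,0,0,0,-0.06,0.045],[0,0,0,0,0,-0.095,0.045],[0,0,0,0,0,-0.13,0.045],[0,0,0,0,0,-0.13,0.045]])

```text
time_s: 13.83
tool_pos: [0.5238, -0.1351, 0.2497]
tcp_rot: [0.634, 3.066, -0.002]
contact_force: [0.9, 0.4, 0.6]
width: 0.0452
grip_force: 0.0
```

Run:
```python
from h import *
from cell import arm
st=arm.state(); print(st["tool_pos"],st["width"],rel(st,(.40,.22,.245),156.7))
```

```text
[ 0.5238 -0.1351  0.2497] 0.04524332836673312 (array([ 0.0087,  0.1011, -0.0104]), array([0.2545, 0.2769, 0.0023]))
```

Emit:
carry_out(motion=[[0,0,0,0.025,0.028,0,0.045],[0,0,0,0.05,0.056,0,0.045],[0,0,0,0.075,0.084,0,0.045],[0,0,0,0.1,0.112,0,0.045],[0,0,0,0.125,0.14,0,0.045],[0,0,0,0.15,0.168,0,0.045],[0,0,0,0.175,0.196,0,0.045],[0,0,0,0.2,0.22,0,0.045],[0,0,0,0.225,0.25,0,0.045],[0,0,0,0.25,0.275,0,0.045]])

```text
time_s: 14.67
tool_pos: [0.4006, 0.2188, 0.2427]
tcp_rot: [0.636, 3.076, 0.001]
contact_force: [1.0, 0.0, 0.3]
width: 0.0451
grip_force: 0.0
```

Run:
```python
from h import *
from cell import arm,viewer
import pickle
a=[viewer.snapshot(n) for n in("scene","top")]
pickle.dump(a,open('s5.pkl','wb'))
cv2.imwrite('pics/c1.png',np.hstack([cv2.resize(x["image"][c[1]-w:c[1]+w,c[0]-w:c[0]+w],(400,400),interpolation=2) for x,c,w in((a[0],(234,200),40),(a[1],(325,172),40))]))
# bar top at 0.145, direction and centre
for s,c in((a[0],(232,180)),(a[1],(326,168))):
    w=24; u,v=c; im=s["image"].astype(int)[v-w:v+w,u-w:u+w]; m=(im[...,2]-im[...,0]>25)&(im[...,2]>88)&(im[...,2]-im[...,1]<120)
    n,l,st,_=cv2.connectedComponentsWithStats(m.astype(np.uint8))
    if n<2: print("none"); continue
    i=1+st[1:,4].argmax()
    q=np.array([plane(s,(x+u-w,y+v-w),.145)[:2]*1000 for y,x in np.argwhere(l==i)],np.float32)
    f=cv2.fitLine(q,2,0,.01,.01).ravel(); print(st[i],_[i]+[u-w,v-w],cv2.minAreaRect(q),np.degrees(np.arctan2(f[1],f[0])))
```

```text
[  6  12  28  20 199] [227.2211 177.5729] ((525.5908813476562, -135.07357788085938), (13.807644844055176, 49.06253433227539), 65.99429321289062) -23.123508
[ 18  11  15  26 169] [327.3195 167.426 ] ((521.2239379882812, -133.37168884277344), (11.795612335205078, 48.115882873535156), 67.60369110107422) -22.161808
```

View pics/c1.png

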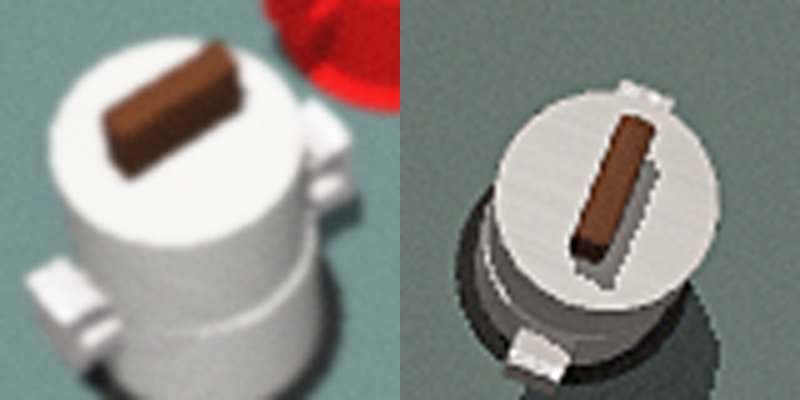

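The shell sits on the shoulder, with the bar in line with the hooks in both views (scene crop bar (170,110), hooks (75,310) and (330,150)). The bar direction is −22.6° and the hooks are at −23.3°. Handing in.

```bash
python3 -c "
from cell import hand_in
print(hand_in())"
```

```text
the job is handed in; nothing more can be done
None
```

The job is handed in: the deep shell is seated over the tin on the lower shell, twisted so the bar lines up with the hooks to within about 1°, and let go after about 15 of the 38 s; the first grasp closed above the bar and was redone lower.

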